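# Latch a speaker-box brace blank in the sanding jig

## Task

Pick up the thick notched MDF blank, lay it flat on the plywood jig's bed in front of the guides with its notched end leading and, keeping it on the bed, slide it along the channel past the sprung pawl and against the sprung stop until the pawl clicks into its notch, so that it stays latched with the stop still pressed in when you let go. Push gently: do not drive the sprung stop to the end of its travel or jam the blank hard against the guides. Leave the other things on the table where they are.

Things in the scene. Friction and masses are not known exactly. Their poses are not given: they have to be found in the camera images.
- blank_mid (a point): Centre of the brace blank: a loose MDF block 150 long (x), 40 wide (y), 60 high (z), 0.18 to 0.33 kg, lying on the table. x points to its nose, the end that enters the channel first; at the start x is within 0.5 rad of the world's x. Notch: pocket in the +y side, 13 deep, from x = +12 to +50, open at the top, its floor 14 above the underside, so it cannot be dropped over the pawl.
- blank_grip (a point): Good grasp point on the blank: 45 behind its centre, 42 above its underside; same axes. Grip across y (40 wide), fingertips 17 or more above the underside, so the fingers clear the guides and the pawl. It can be held, or let go and gripped again, on the way.
- blank: The same blank; origin at the centre of its underside.
- mouth (a point): Mouth of the jig's channel: on its axis, on the bed's top face, where the straight guides begin. x is the push direction (away from the robot, within 0.3 rad of the world's x), y left, z up. Guides 14 high above the bed, 44 apart from x = 0 to +185, flaring outward ahead of the mouth to about 80 apart at x = -50. With the blank's centre at x = -85 its nose is 10 before the mouth.
- jig: The same jig, fixed to the table; origin on the table under the mouth. Plywood bed 12 thick, x = -175 to +215. A carriage on it bears pawl and stop and is set by hand: its place is NOT measured and must be felt or seen. Pawl tip anywhere from x = +65 to +105, so the blank's centre ends between x = +17 and +57. Carriage up to 51 above the bed, at the pawl up to 35, at y = +11 to +75.
- guides: The two low wooden guides on the jig; same origin and axes as the jig.
- pawl (a joint): Steel pawl at the channel's left (+y), 19 to 31 above the bed, pin 50 nearer the mouth than its tip: lets the blank pass in +x, blocks its return. rad: 0 = sprung in (tip 10 inside the left guide's face), 0.13 to 0.25 = pushed aside; falls back to 0 as it clicks into the notch. The nose starts to lift it 10 to 30 before the tip. Passing it takes 2 to 7 N.
- stop (a joint): Sprung rubber-faced stop closing the channel's far end, 34 wide, 19 to 49 above the bed. m: 0 = out, grows as pressed along +x, 0.012 = end of travel. Pushes back 2 N at 0 and 1.6 N more per mm. The pawl clicks with it about 5 mm in: push slowly up to 12 to 14 N, or 19 N if the blank drags on a guide and the pawl is still aside. Once clicked it stays 3.5 mm in; let go too soon, the blank is pushed back.
- offcut: flat plain board offcut, 130 x 40 x 18, a bystander
- driver: black round loudspeaker driver, 100 across, 45 high, a bystander
- glue: white glue bottle, 60 across, 160 high, a bystander
- screwdriver: screwdriver lying down, a bystander
- wrench: steel wrench lying down, a bystander
- sandblock: cork sanding block, 100 x 60 x 32, a bystander
Not all that is in view belongs to the job. Leave any red look-alike of the blank alone.

How it is judged:
By the outcome, as a careful person would: the job done as asked, in the order asked, and still so for the second after the job is handed in, with the robot touching nothing.
It also fails if it takes over 50 s, if anything falls off the work surface, if the arm or the gripper's body presses on something with over 40 N, if the wrist force passes 120 N, or if a joint passes its speed limit or range.

## Robot

A 6-joint arm with a two-finger parallel gripper is mounted at the origin on the work surface. World frame = base frame: x ahead of the robot, y to its left, z up, the work surface at z = 0. Lengths are in m, angles in rad, forces in N, time in s.
With the tool pointing down it reaches from about 0.4 to 0.825 m from the base axis. Payload 7 kg.
Tool frame: the origin (TCP) lies on the centre line of the jaws, within the pads' length; the fingertips stand 25 mm ahead of it and the grasp point (between the pads) lies 6 mm ahead of it; z points along the fingers, y is the line along which they close (so a half turn about z gives the same grasp; the last joint's range is limited). The gripper opens to 88 mm and grips with 3 to 60 N. Pads are 19 mm wide; open, the fingers measure 130 mm over their backs; the gripper's body (78 mm by 193 mm) begins 47 mm behind the grasp point.
Start: joints at [1.477, 0.359, 0.012, 0, -1.224, -0.288], TCP at [0.252, 0.626, 0.214] pointing down, gripper open.
Joint ranges: [-3.07, 3.07], [-1.43, 2.12], [-1.02, 1.25], [-3.03, 1.67], [-3.05, -0], [-3.03, 3.03]. Speed limits (rad/s): [2.39, 2.39, 3.01, 3.14, 3.14, 3.14].

## Interface

Orientations are given as [roll, pitch, yaw] about the fixed x, y, z axes, in that order (R = Rz(yaw) Ry(pitch) Rx(roll)).
In Python, from station import readout, vision, arm gives the robot as it stands. The module is installed in compiled form; this text tells all that it offers.
- The arm moves only by the tool carry_out, never from a script. Its argument "commands" is a list of rows, each an object with "dp": the shift along the tool's x, y, z in m, a list of three; "rotation": the turn, a rotation vector about the tool's x, y, z in degrees, a list of three. In form: [{"dp": [dx, dy, dz], "rotation": [wx, wy, wz]}, ...]. A call has 1 to 8 rows; each row shifts and turns the commanded pose from where the row before left it, along the tool's axes as they then stand; what a row does not reach is not made up. A row lasts 1/8 s, in which the tool goes at most 62.5 mm and 10.7 degrees, less where a joint would pass 70% of its speed; a pose out of reach is approached as far as the arm can. A call with a gripper value outside its range is refused whole. "grip" is the finger opening in m, from 0 to 0.0876, set as the call begins (left out, the last holds). The fingers move at their own pace and stop on an object; "force" is the grip in N (left out, the last holds). Time passes only in rows, so rows that do not move let the fingers close. It gives the time, the measured TCP pose, the force, the opening and the grip force at its end, in the units of the state.
- readout.get_state(): the state, without advancing time (a new reading comes with each control period).
- vision.grab_frame(name): name is "scene" or "top" or "wrist"; returns (picture, depth): 420x560x3 uint8, red, green, blue; 420x560 float32, m along the optical axis (not along the pixel's ray), 0 where there is no reading.
- vision.calibration(name): a dict with "fovy" (degrees; the focal length in pixels is half the picture's height over the tangent of half this angle, whatever the lens; pixels are square), "cx", "cy" (the principal point, pixels), "dist" ([k1, k2, p1, p2, k3] as OpenCV has them; the pictures are not rectified), "origin" and "attitude" of the camera in the world; the wrist camera has in their place "mount" (4x4, takes a point from camera to tool coordinates, whose origin is the TCP and whose axes are the flange's). Camera axes: x right, y down, z forward; pixel columns grow to the right and rows downward; lengths in m; the calibration is good to about 2 mm. A picture is of the moment at which its call begins: read the wrist's pose just before it. calibration takes no time and is no camera call.
- arm.job_done(): hands the job in; it is judged then, once.
Trained networks look in the newest picture that a camera, given by its name, has taken for a name from the list of things; names that differ only in an ending like _2 or _b are one class to them, and where a whole thing is asked for, a point or a joint stands for the part that bears it (a point fixed in the world has none). Each returns a list of dicts, best first, with "score" (0 to 1); they miss things now and then, are a little off and sometimes report something else, mostly with a low value. They report only what shows in the picture. A call takes as long as a camera call. They do not tell look-alikes from the thing itself.
- vision.trace(label, camera): "pixels" (420x560 bool, what is visible of it) and "position" ([row, column] in pixels, amid what is visible of it).
The state is a dict: "t": time; "q": joint angles; "qd": joint speeds; "joint_efforts": joint torques, N m; "eef_pos": TCP position; "ee_rot": TCP orientation; "force": force on the tool from outside, world axes, zero at the start; "moment": the same for the moment, N m; "width": finger opening in m; "gripper_force": force on a finger pad.
Only numpy, scipy, OpenCV 4.12 (cv2) and the standard library are available. Lean on these libraries where they do the work, as an engineer would, in place of code of your own. Each camera call takes 0.05 s, during which the arm holds its last target. There are 200 camera calls.

## Working session

There is one attempt and no reset: what is moved stays moved. The work goes in short steps, Python scripts to look and compute and a tool call to move; the robot and the scene stay as the last step left them, time stands still between calls to the robot, and variables do not carry over. Pictures are saved under pics/ and viewed, at most 10 in all, crops included, and the job is handed in when it is done.

Besides the shell and the picture viewer there is one more tool, called after "Call:" as a command line: name --argument value ..., lists and objects as JSON in quotes. carry_out: Moves the arm, as the interface text tells. Its arguments: {"type":"object","properties":{"commands":{"type":"array"},"grip":{"type":"number"},"force":{"type":"number"}},"required":["commands"]}

```bash
mkdir -p pics; cat > h.py <<'E'
import numpy as np, cv2
from scipy.spatial.transform import Rotation as R
from station import readout, vision, arm
def cam(name, st=None):
    c=vision.calibration(name); f=210/np.tan(np.radians(c["fovy"])/2)
    K=np.array([[f,0,c["cx"]],[0,f,c["cy"]],[0,0,1]]); d=np.array(c["dist"],float)
    if "mount" in c:
        T=np.eye(4); T[:3,:3]=R.from_euler('xyz',st["ee_rot"]).as_matrix() ; T[:3,3]=st["eef_pos"]; T=T@np.array(c["mount"])
    else:
        T=np.eye(4); a=np.array(c["attitude"]); 
        T[:3,:3]=a if a.shape==(3,3) else R.from_euler('xyz',a).as_matrix(); T[:3,3]=c["origin"]
    return K,d,T
def cloud(name,depth,st=None):
    K,d,T=cam(name,st); v,u=np.mgrid[0:420,0:560]
    p=cv2.undistortPoints(np.stack([u.ravel(),v.ravel()],1).astype(np.float64)[:,None],K,d)[:,0]
    z=depth.ravel(); P=np.c_[p*z[:,None],z]@T[:3,:3].T+T[:3,3]
    P[z==0]=np.nan
    return P.reshape(420,560,3)
def save(name,img): cv2.imwrite("pics/"+name,img[:,:,::-1])
E
python3 - <<'E'
from h import *
s=readout.get_state(); print(s)
for n in("top","scene"):
    print(n,vision.calibration(n))
    im,d=vision.grab_frame(n); save(n+"1.png",im); P=cloud(n,d); np.save(n+"1.npy",P)
    for l in("blank","jig","pawl","stop","guides"):
        for r in vision.trace(l,n)[:3]:
            m=r["pixels"]; q=P[m]; q=q[~np.isnan(q[:,0])]
            np.save(f"{n}_{l}.npy",m) if r["score"]>0.5 else 0
            print(l,round(r["score"],2),np.round(r["position"]),m.sum(),np.median(q,0).round(3),np.percentile(q,98,axis=0).round(3),np.percentile(q,2,axis=0).round(3))
print(vision.calibration("wrist"))
E
```

```text
{'t': 0.0, 'q': array([ 1.47713705e+00,  3.59375360e-01,  1.10790051e-02, -3.45994287e-04,
       -1.22408027e+00, -2.88103263e-01]), 'qd': array([-9.76124956e-05, -3.37573267e-04,  1.22891719e-03, -4.54477640e-04,
        3.64458719e-04,  5.94627674e-04]), 'joint_efforts': array([-2.26565724e-03, -5.82722390e+01,  2.93057907e+01,  6.99756503e+00,
        7.07566258e-03, -1.58204384e-04]), 'eef_pos': array([0.25131354, 0.62593916, 0.21263966]), 'ee_rot': array([ 3.13998506e+00, -1.37206762e-04, -3.81880255e-01]), 'force': array([-0.96279592,  0.14206869,  0.95923748]), 'moment': array([-0.01860401,  0.05213825, -0.04700543]), 'gripper_force': 0.0, 'width': 0.08783537272358591}
top {'fovy': 52.18017741018116, 'cx': 268.85724893537684, 'cy': 219.47844795639804, 'dist': array([-0.02268744,  0.        ,  0.        ,  0.        ,  0.        ]), 'origin': array([ 0.45065888, -0.00206009,  1.35148651]), 'attitude': array([-3.0942257 ,  0.0179724 , -1.59534374])}
blank 0.88 [272. 198.] 758 [0.354 0.228 0.06 ] [0.385 0.303 0.065] [0.319 0.162 0.002]
blank 0.75 [294. 134.] 813 [0.298 0.432 0.0
[... 1243 characters left out ...]
es 0.94 [232. 235.] 572 [ 0.635 -0.117  0.024] [ 0.765 -0.036  0.029] [ 0.527 -0.175  0.01 ]
guides 0.31 [244. 226.] 116 [ 0.688 -0.126  0.05 ] [ 0.712 -0.109  0.063] [ 0.652 -0.142  0.01 ]
{'fovy': 70.81981665496974, 'cx': 282.2081467927606, 'cy': 213.5151445321353, 'dist': array([-0.00044058,  0.        ,  0.        ,  0.        ,  0.        ]), 'mount': array([[ 5.69338247e-04, -9.68322325e-01, -2.49702923e-01,
         6.72196490e-02],
       [ 9.99999720e-01,  6.72711737e-04, -3.28645355e-04,
        -4.03733090e-04],
       [ 4.86212721e-04, -2.49702666e-01,  9.68322437e-01,
        -1.71077476e-01],
       [ 0.00000000e+00,  0.00000000e+00,  0.00000000e+00,
         1.00000000e+00]])}
```

```bash
python3 - <<'E'
import cv2
a=cv2.imread("pics/top1.png")[90:345,80:440]; cv2.imwrite("pics/topc.png",cv2.resize(a,(800,567),interpolation=cv2.INTER_CUBIC))
E
```

```text
(no output)
```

View pics/topc.png

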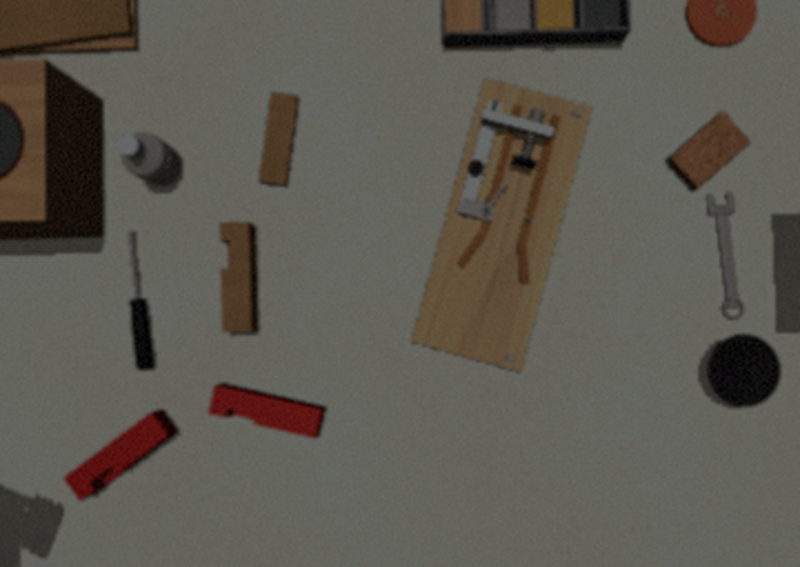

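The crop shows the brown blank at (238,278), i.e. pixel (187,215), with its notch to the left and its nose up. The jig runs from (470,350) to (540,90), with the pawl tip near (505,185) and the stop at (523,160). Both red blanks lie to the lower left. Next I'll fit the poses.

```bash
python3 - <<'E'
from h import *
def rect(q):
    (c,s,a)=cv2.minAreaRect((q[:,:2]*1000).astype(np.float32)); 
    if s[0]<s[1]: s=s[::-1]; a-=90
    a=(a+90)%180-90
    return np.round(c,1),np.round(s,1),round(a,2)
allp=[]
for n in("top","scene"):
    P=np.load(n+"1.npy").reshape(-1,3); P=P[~np.isnan(P[:,0])]
    b=P[(P[:,2]>.052)&(P[:,2]<.07)&(abs(P[:,0]-.535)<.1)&(abs(P[:,1]-.27)<.045)]
    print(n,"blank",len(b),rect(b),b[:,2].mean())
    j=P[(P[:,2]>.007)&(P[:,2]<.018)&(P[:,0]>.38)&(P[:,0]<.84)&(P[:,1]>-.25)&(P[:,1]<.06)]
    print(" bed",len(j),rect(j),np.median(j[:,2]))
    c,s,a=rect(j); a=np.radians(a); c=c/1000
    x=np.array([np.cos(a),np.sin(a)]); y=np.array([-x[1],x[0]])
    g=P[(P[:,0]>.38)&(P[:,0]<.84)&(P[:,1]>-.25)&(P[:,1]<.06)&(P[:,2]>.02)&(P[:,2]<.075)]
    L=np.c_[(g[:,:2]-c)@x+20/1000,(g[:,:2]-c)@y,g[:,2]]  # bed centre at jig x=+20 
    allp.append(L)
    for x0 in np.arange(-60,220,20):
        k=L[(abs(L[:,0]*1000-x0)<10)&(L[:,2]<.031)]; 
        print("  ",x0,np.sort((k[:,1]*1000).round()).astype(int).tolist()[::3])
E
```

```text
top blank 621 (array([535.8, 273.3]), array([147.5,  42. ]), 0.81) 0.06038163149789853
 bed 4869 (array([612.3, -93.8]), array([454.6, 306.3]), -0.18) 0.012290949945216623
   -60 [-36, -35, -33, -33, -30, -29, -27, -27, -24]
   -40 [-36, -33, -33, -30, -30, -27, -27, -24, -24, -24, 44, 47, 50, 53, 54, 57, 57, 60, 63]
   -20 [-34, -34, -31, -30, -28, -27, -24, -24, 28, 31, 34, 37, 38, 41, 41, 44, 44, 47, 50]
   0 [-59, -40, -37, -34, -34, -31, -31, -28, -28, 18, 21, 25, 25, 27, 28, 31, 34]
   20 [-47, -44, -41, -40, -38, -37, -35, -32, 12, 15, 18, 21, 24, 27, 30, 36, 40, 43, 46, 49, 52]
   40 [-51, -51, -48, -47, -45, -44, -42, -41, -38, 8, 11, 14, 17, 30, 36, 36, 39, 40, 42, 45, 48, 49, 52, 55, 55, 58]
   60 [-58, -55, -54, -54, -51, -49, -48, -45, -8, 1, 4, 5, 7, 8, 11, 11, 14, 29, 33, 33, 36, 36, 39, 39, 42, 42, 45, 48, 48, 51]
   80 [-65, -62, -61, -59, -58, -55, -55, -52, -51, -37, -5, -2, -2, 1, 1, 4, 5, 7, 23, 29, 32, 35, 42, 45, 45]
   100 [-71, -68, -68, -65, -64, -62, -62, -59, -58, -12, -9, -6, -5, -3, -2, 1, 16, 19, 22, 22, 25, 26, 28, 32, 38]
   120 [-103, -75, -72, -71, 
[... 1063 characters left out ...]
24, -23, -22, -20, -18, -16, -14, -13, 3, 6, 9, 10, 12, 14, 16, 17, 19, 21, 23, 25, 25]
   80 [-80, -78, -76, -74, -72, -68, -23, -22, -21, -19, -18, -17, -15, -13, -12, -12, 5, 23, 24, 26]
   100 [-81, -77, -76, -72, -70, -23, -22, -19, -18, -16, -15, -13, -12, 4, 5, 7, 9, 11, 12, 14, 16, 17, 18, 19, 22, 23, 24, 25, 25]
   120 [-79, -77, -76, -75, -73, -71, -69, -67, -66, -23, -20, -20, -19, -17, -15, -13, -12, -11, 4, 6, 8, 10, 11, 13, 14, 15, 17, 19, 21, 22, 24, 25, 26]
   140 [16, 20, 23, 24, 26, 27]
   160 [-81, -78, -75, -71, -69, -67, -22, -20, -19, -15, -15, -13, -11, 3, 11, 19, 25]
   180 [-80, -78, -77, -76, -74, -71, -70, -68, -66, -23, -21, -19, -17, -15, -14, -13, -10]
   200 []
```

```bash
cat > jf.py <<'E'
from h import *
def ax(a): x=np.array([np.cos(a),np.sin(a)]); return x,np.array([-x[1],x[0]])
def fit(P,verbose=1):
    P=P.reshape(-1,3); P=P[~np.isnan(P[:,0])]
    P=P[(P[:,0]>.36)&(P[:,0]<.86)&(P[:,1]>-.26)&(P[:,1]<.07)]
    a=np.radians(-15.5); o=np.array([.62,-.1])
    for it in range(6):
        x,y=ax(a); L=np.c_[(P[:,:2]-o)@x,(P[:,:2]-o)@y,P[:,2]]
        if it==0:
            b=L[(L[:,2]>.007)]; o=o+x*(np.percentile(b[:,0],.5)+np.percentile(b[:,0],99.5))/2; L=np.c_[(P[:,:2]-o)@x,(P[:,:2]-o)@y,P[:,2]]
        g=L[(L[:,2]>.0205)&(L[:,2]<.030)&(L[:,0]>0)&(L[:,0]<.15)]
        # seek two guide bands: right below, left above axis
        if it==0:
            h=np.histogram(g[:,1],np.arange(-.1,.1,.004)); c0=0
        r=g[(g[:,1]<c0-.015)&(g[:,1]>c0-.045)]; 
        l=g[(g[:,1]>c0+.015)&(g[:,1]<c0+.040)]
        pr=np.polyfit(r[:,0],r[:,1],1); pl=np.polyfit(l[:,0],l[:,1],1)
        s=pr[0]; c0=0.0
        a+=np.arctan(s); o=o+y*((np.median(r[:,1])+np.median(l[:,1]))/2)
        if verbose: print(np.degrees(a).round(2),o.round(4),pr.round(4),pl.round(4),len(r),len(l))
    x,y=ax(a); L=np.c_[(P[:,:2]-o)@x,(P[:,:2]-o)@y,P[:,2]]
    b=L[(L[:,2]>.007)&(abs(L[:,1])<.08)&(L[:,2]<.02)]
    h,e=np.histogram(b[:,0],np.arange(-.25,.25,.005)); e=e[:-1][h>0.4*np.median(h[h>0])]
    lo,hi=e.min(),e.max()+.005
    print("bed",lo,hi,hi-lo); m=o+x*((lo+hi)/2-.020)
    L[:,0]-=(lo+hi)/2-.020
    return m,a,L
E
python3 - <<'E'
from jf import *
for n in("top","scene"):
    m,a,L=fit(np.load(n+"1.npy"),0); print(n,"mouth",m,a)
    G=np.full((30,52),0.)
    for p in L:
        i=int((p[1]+.09)//.006); j=int((p[0]+.18)//.008)
        if 0<=i<30 and 0<=j<52: G[i,j]=max(G[i,j],p[2])
    print("x from -180 step 8; rows y from +90 down step 6")
    for i in range(29,-1,-1): print("%4d"%(-90+6*i),' '.join("%2d"%(v*1000) for v in G[i]))
E
```

```text
bed -0.21999999999999997 0.17500000000000038 0.39500000000000035
top mouth [ 0.58410166 -0.09476202] -0.30300964806372255
x from -180 step 8; rows y from +90 down step 6
  84  0  2  2  7  4  4  0  3  0  1  2  4  3  0  2  4 14  3  6 10  4  4  8 11  3  8  8 12  3  9 11  8 13 13  5 13 11  3 13 15  0 12 12 11 10 15 13 16 15  2  5  9
  78 15 14 12 12 13 11 12 13 12 14 13 11 18 17 15 16 15 13 18 14 15 15 17 17 15 19 15 15 16 14 14 16 17 17 14 15 15 13 14 13 14 15 17 11 14 13 15 16 15 14  4  1
  72 11 18 14 12 17 15 14 16 16 13 15 13 16 17 14 15 12 15 14 16 16 14 13 13 12 18 16 15 16 15 19 15 37 11 16 18 15 18 15 15 63 14 61 15 17 16 12 17 14  0  2  4
  66 14 16 14 17 15 15 11 13 15 17 16 16 17 15 14 16 19 15 15 18 15 14 16 13 30 34 33 30 27 27 31 34 41 43 31 31 30 27 30 28 67 69 67 18 20 16 13 16 13 11  0  2
  60 17 16 15 15 15 11 14 12 15 15 14 15 16 16 13 18 15 14 14 15 17 15 15 14 34 32 31 30 31 30 32 44 42 41 29 30 33 29 34 28 61 65 64  0 20 13 17 15 13  5  6  3
  54 14 15 14 10 16 14 16 15 15 15 12 11 14 13 13 13 15 16 15 16 15 15 17 14 28 32 35 30 30 30 36 38 42 41 30 32 28 29 29 30 
[... 8200 characters left out ...]
15 13 14 12 12 12 14 12 16 13 11 13 14 10 14 14 15  2  3
 -72  0 13 12 12 13 13 12 13 13 14 13 15 16 12 13 13 13 13 12 11 16 13 12 12 12 14 13 12 13 13 13 10 11 10 13 12 14 13 11 11 12 14 12 11 15 11 16 12 13 13  1  1
 -78  0 12 11 14 14  8 10 14 11 10 12 11 14 13 12 13 10 14 11 11 12 12 13 15 14 13 10 14 11 13 14 12 13 13  8  9 11 11  9 10 10 12 11 11  0 11 11 12 12 11  3  2
 -84  0  0  0  0  1  0  0  0  0  0  0  2  0  6  1  0  0  2  0  2  1  2  0  0  0  2  3  1  2  0  0  4  0  1  1  0  1  0  0  0  1  0  0  1  0  0  0  0  2  4  0  1
 -90  0  1  1  0  3  1  2  0  3  0  2  0  0  0  0  0  0  4  1  0  1  0  1  0  0  0  0  0  0  0  0  1  5  0  0  2  1  0  0  0  0  1  1  0  4  0  1  4  4  2  0  2
```

Both cameras agree. The mouth is at (0.583, -0.094) with yaw -0.304. The pawl tip is at about x = +78 and the stop face at about x = +103. The blank is at (0.535, 0.272) with yaw 0.012. I'll move above the grip point.

Call:
carry_out --commands '[{"dp": [0.044,0.03,0],"rotation": [0,0,0]},{"dp": [0.044,0.03,0],"rotation": [0,0,0]},{"dp": [0.044,0.03,0],"rotation": [0,0,0]},{"dp": [0.044,0.03,0],"rotation": [0,0,0]},{"dp": [0.044,0.03,0],"rotation": [0,0,0]},{"dp": [0.044,0.03,0],"rotation": [0,0,-7.5]},{"dp": [0.048,0.024,0],"rotation": [0,0,-7.5]},{"dp": [0.05,0.015,0],"rotation": [0,0,-7.5]}]' --grip 0.0876

```text
t: 1.6
eef_pos: [0.5188, 0.3034, 0.2146]
ee_rot: [-3.14, -0.001, 0.015]
force: [0.9, 0.4, -0.0]
width: 0.088
gripper_force: 0.0
```

```bash
cat >> h.py <<'E'
def plan(x,y,z,yaw):
    s=readout.get_state(); M=R.from_euler('xyz',s["ee_rot"])
    print("pose",s["eef_pos"].round(4),s["ee_rot"].round(4),"F",s["force"].round(2),"w",round(s["width"],4),"gf",round(s["gripper_force"],1),"t",s["t"])
    T=R.from_euler('xyz',[np.pi,0,yaw])
    print("dp",M.inv().apply(np.array([x,y,z])-s["eef_pos"]).round(4),"rot",np.degrees((M.inv()*T).as_rotvec()).round(2),
     "dp in target axes",T.inv().apply(np.array([x,y,z])-s["eef_pos"]).round(4))
E
python3 - <<'E'
from h import *
s=readout.get_state(); im,d=vision.grab_frame("wrist"); save("w1.png",im)
P=cloud("wrist",d,s).reshape(-1,3); P=P[~np.isnan(P[:,0])]
b=P[(P[:,2]>.05)&(P[:,2]<.07)&(abs(P[:,0]-.535)<.1)&(abs(P[:,1]-.27)<.05)]
print(cv2.minAreaRect((b[:,:2]*1000).astype(np.float32)),b[:,2].mean(),len(b), np.percentile(b,[1,99],axis=0))
plan(.490,.2715,.048,.012)
E
```

```text
((535.6797485351562, 270.8828430175781), (149.7900390625, 40.17815017700195), 0.608723521232605) 0.05988839070687005 4461 [[0.46221819 0.25126782 0.05645609]
 [0.60882812 0.29080659 0.06159173]]
pose [0.5234 0.3016 0.2138] [ 3.1409e+00 -1.8000e-03  2.2500e-02] F [5.93 0.66 2.6 ] w 0.0874 gf 0.0 t 1.65
dp [-0.0343  0.0292  0.1658] rot [ 0.04 -0.11  0.6 ] dp in target axes [-0.0337  0.0297  0.1658]
```

The wrist fit is 149.8 x 40.2 mm at (0.5357, 0.2709) with yaw 0.0106, which matches the given size.

Call:
carry_out --commands '[{"dp": [-0.034,0.03,0.0],"rotation": [0,0,0.6]},{"dp": [0,0,0.05],"rotation": [0,0,0]},{"dp": [0,0,0.04],"rotation": [0,0,0]},{"dp": [0,0,0],"rotation": [0,0,0]}]'

```text
t: 2.15
eef_pos: [0.4826, 0.273, 0.1212]
ee_rot: [3.138, 0.004, -0.0]
force: [0.1, -0.4, 0.3]
width: 0.0872
gripper_force: 0.0
```

```bash
python3 -c "
from h import *
plan(.4907,.2704,.048,.0106)"
```

```text
pose [0.4826 0.273  0.1212] [ 3.1376e+00  4.0000e-03 -1.0000e-04] F [ 0.07 -0.41  0.34] w 0.0872 gf 0.0 t 2.15
dp [0.0084 0.0023 0.0732] rot [ 0.23  0.23 -0.61] dp in target axes [0.0081 0.0027 0.0732]
```

Call:
carry_out --commands '[{"dp": [0.008,0.0025,0.03],"rotation": [0.2,0.2,-0.6]},{"dp": [0,0,0.03],"rotation": [0,0,0]},{"dp": [0,0,0.0135],"rotation": [0,0,0]},{"dp": [0,0,0],"rotation": [0,0,0]}]'

```text
t: 2.65
eef_pos: [0.4926, 0.2725, 0.0505]
ee_rot: [-3.138, -0.004, 0.011]
force: [-0.1, -0.2, 0.2]
width: 0.0877
gripper_force: 0.0
```

```bash
python3 -c "
from h import *
plan(.4907,.2704,.048,.0106)"
```

```text
pose [0.4926 0.2725 0.0505] [-3.1385 -0.0036  0.0112] F [-0.08 -0.17  0.17] w 0.0877 gf 0.0 t 2.65
dp [-0.0019  0.0021  0.0025] rot [-0.18 -0.2   0.04] dp in target axes [-0.0019  0.0021  0.0025]
```

Call:
carry_out --commands '[{"dp": [-0.001,0.0015,0.0015],"rotation": [0,0,0]},{"dp": [0,0,0],"rotation": [0,0,0]}]'

```text
t: 2.9
eef_pos: [0.4916, 0.2711, 0.0496]
ee_rot: [-3.137, -0.005, 0.011]
force: [0.1, -0.6, -0.2]
width: 0.0877
gripper_force: 0.0
```

Call:
carry_out --commands '[{"dp": [0,0,0],"rotation": [0,0,0]},{"dp": [0,0,0],"rotation": [0,0,0]},{"dp": [0,0,0],"rotation": [0,0,0]},{"dp": [0,0,0],"rotation": [0,0,0]},{"dp": [0,0,0],"rotation": [0,0,0]},{"dp": [0,0,0],"rotation": [0,0,0]}]' --grip 0.03 --force 35

```text
t: 3.65
eef_pos: [0.4913, 0.2707, 0.0485]
ee_rot: [-3.138, -0.003, 0.011]
force: [-0.7, 0.2, -0.3]
width: 0.0336
gripper_force: 0.0
```

```bash
python3 -c "
from h import *
plan(.4907,.2704,.14,.0106)"
```

```text
pose [0.4913 0.2707 0.0485] [-3.1382 -0.0034  0.0109] F [-0.74  0.16 -0.33] w 0.0336 gf 0.0 t 3.65
dp [-0.0003 -0.     -0.0915] rot [-0.19 -0.2   0.02] dp in target axes [-0.0006  0.0003 -0.0915]
```

```bash
python3 - <<'E'
from h import *
im,d=vision.grab_frame("wrist"); a,_=vision.grab_frame("top")
save("w2.png",np.hstack([cv2.resize(im,(480,360)),cv2.resize(a[150:270,130:240],(320,349))[:,:,:] if 0 else cv2.resize(a[150:270,130:236],(318,360))]))
s=readout.get_state(); print(s["width"],s["gripper_force"],s["eef_pos"],s["ee_rot"])
E
```

```text
0.03089207307677732 0.0 [0.49128651 0.2706972  0.04851646] [-3.13818765 -0.00342977  0.01090215]
```

View pics/w2.png

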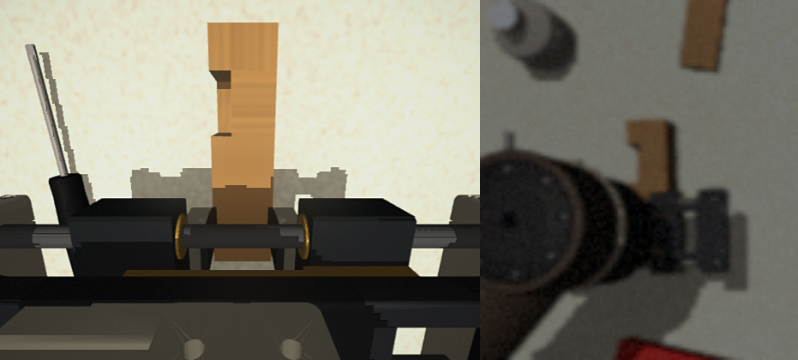

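The wrist view shows the fingers astride the blank (columns 212–275), with the pads close to its sides. The notch is on the left near the nose. The reading doesn't confirm the grip, so I'll let more time pass.

Call:
carry_out --commands '[{"dp": [0,0,0],"rotation": [0,0,0]},{"dp": [0,0,0],"rotation": [0,0,0]},{"dp": [0,0,0],"rotation": [0,0,0]}]' --grip 0.0 --force 35

```text
t: 4.12
eef_pos: [0.4913, 0.2707, 0.0486]
ee_rot: [-3.138, -0.004, 0.011]
force: [0.7, -0.7, -0.3]
width: 0.0055
gripper_force: 0.0
```

```bash
python3 - <<'E'
from h import *
im,d=vision.grab_frame("wrist"); a,_=vision.grab_frame("scene")
s=readout.get_state(); print(s["width"],s["gripper_force"],s["eef_pos"],s["ee_rot"],s["q"])
save("w3.png",np.hstack([cv2.resize(im,(480,360)),cv2.resize(a[140:290,300:433],(319,360))]))
K,dd,T=cam("wrist",s); P=cloud("wrist",d,s)
for r,c in((230,290),(275,280),(290,280),(300,280),(310,280)): print(r,c,P[r,c].round(3),d[r,c])
C=np.linalg.inv(T)
for off in ([0,0,.006],[0,0,.025],[0,.02,.025],[0,-.02,.025]):
    w=s["eef_pos"]+R.from_euler('xyz',s["ee_rot"]).apply(off); p=C[:3,:3]@w+C[:3,3]; q=K@p; print(off,w.round(3),(q[:2]/q[2]).round())
E
```

```text
0.0016257643621788323 0.0 [0.49134481 0.27074038 0.04857791] [-3.13803551 -0.0035756   0.01087196] [ 8.52773543e-01  3.33836011e-01 -4.51000575e-01  4.23109045e-04
 -7.80924971e-01  7.28601331e-01]
230 290 [0.508 0.267 0.06 ] 0.16714473
275 280 [0.521 0.271 0.144] 0.08221956
290 280 [0.47  0.272 0.059] 0.17731093
300 280 [0.465 0.272 0.062] 0.17651781
310 280 [0.419 0.272 0.001] 0.24632448
[0, 0, 0.006] [0.491 0.271 0.043] [283. 247.]
[0, 0, 0.025] [0.491 0.271 0.024] [283. 237.]
[0, 0.02, 0.025] [0.492 0.251 0.024] [311. 237.]
[0, -0.02, 0.025] [0.491 0.291 0.024] [254. 237.]
```

View pics/w3.png

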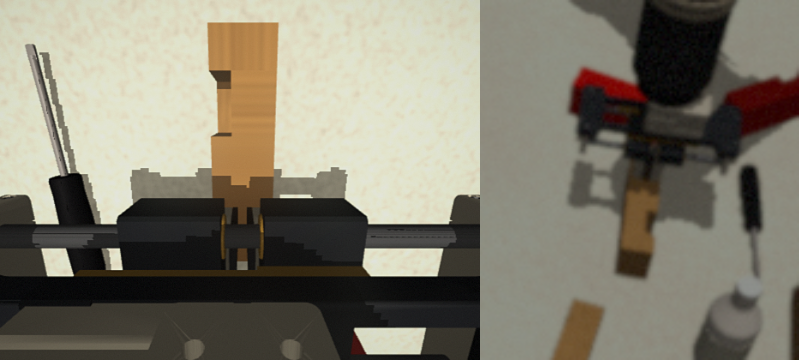

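```bash
python3 - <<'E'
from h import *
s=readout.get_state(); im,d=vision.grab_frame("wrist"); P=cloud("wrist",d,s)
for r in range(205,315,6): print(r,[ "%d,%d"%(P[r,c,1]*1000,P[r,c,2]*1000) for c in range(240,325,6)])
c=im[190:320,200:370]; save("w4.png",cv2.resize(c,(780,596),interpolation=cv2.INTER_CUBIC))
E
```

```text
205 ['303,0', '298,0', '288,59', '284,60', '281,59', '278,60', '274,59', '271,59', '268,60', '264,61', '261,60', '258,61', '254,60', '251,59', '239,0']
211 ['303,0', '299,0', '288,59', '284,60', '281,61', '278,58', '274,60', '271,59', '267,59', '264,60', '261,60', '257,58', '254,60', '251,60', '239,0']
217 ['303,0', '299,0', '287,61', '284,59', '281,59', '278,59', '274,59', '271,60', '267,59', '264,60', '261,61', '257,59', '254,59', '251,59', '239,0']
223 ['303,0', '299,0', '288,60', '284,60', '281,59', '277,60', '274,59', '271,59', '267,60', '264,58', '261,59', '257,59', '254,60', '250,59', '238,0']
229 ['304,0', '299,0', '288,60', '284,60', '281,59', '278,59', '274,61', '271,60', '267,60', '264,59', '260,59', '257,59', '254,60', '250,58', '238,0']
235 ['283,136', '281,137', '279,136', '278,136', '276,137', '278,60', '274,60', '271,60', '267,59', '264,59', '265,135', '264,137', '262,136', '260,135', '258,136']
241 ['282,141', '281,141', '279,141', '277,142', '276,141', '277,60', '274,61', '271,60', '267,59', '264,59', '266,142', '264,142', '262,142', '261,142', '259,141']
247 ['282,
[... 925 characters left out ...]
145', '267,145', '266,149', '264,151', '263,151', '261,152', '260,151']
283 ['281,150', '280,151', '278,150', '277,151', '275,151', '274,144', '272,145', '270,146', '269,144', '267,144', '266,150', '264,150', '263,151', '261,151', '260,150']
289 ['281,152', '280,151', '278,152', '277,150', '275,151', '274,143', '272,144', '270,142', '269,143', '267,142', '266,152', '264,151', '263,151', '261,150', '260,151']
295 ['281,151', '280,150', '278,151', '277,150', '275,151', '274,143', '273,107', '270,59', '268,107', '266,114', '266,150', '264,151', '263,150', '261,150', '259,150']Traceback (most recent call last):
  File "<stdin>", line 3, in <module>
ValueError: cannot convert float NaN to integer
```

The fingers closed completely without gripping anything. I'll reopen them and measure where the fingertips really are.

Call:
carry_out --commands '[{"dp": [0,0,0],"rotation": [0,0,0]},{"dp": [0,0,0],"rotation": [0,0,0]},{"dp": [0,0,0],"rotation": [0,0,0]},{"dp": [0,0,0],"rotation": [0,0,0]},{"dp": [0,0,0],"rotation": [0,0,0]},{"dp": [0,0,0],"rotation": [0,0,0]}]' --grip 0.07

```text
t: 5.03
eef_pos: [0.4913, 0.2707, 0.0486]
ee_rot: [-3.138, -0.004, 0.011]
force: [-0.6, 1.2, 0.4]
width: 0.0551
gripper_force: 0.0
```

```bash
python3 - <<'E'
from h import *
s=readout.get_state(); im,d=vision.grab_frame("wrist"); P=cloud("wrist",d,s); print(s["width"],s["eef_pos"])
for r in range(226,300,5): print(r,[ "%d,%d,%d"%tuple(np.nan_to_num(P[r,c])*1000) for c in list(range(216,256,4))+list(range(312,350,4))])
K,dd,T=cam("wrist",s); C=np.linalg.inv(T)
for off in ([.0095,.035,.025],[.0095,.035,-.015],[.0095,-.035,.025],[.0095,-.035,-.015]):
    w=s["eef_pos"]+R.from_euler('xyz',s["ee_rot"]).apply(off); p=C[:3,:3]@w+C[:3,3]; q=K@p; print(off,w.round(3),(q[:2]/q[2]).round())
c=im[190:320,200:370]; save("w4.png",cv2.resize(c,(780,596),interpolation=cv2.INTER_CUBIC))
E
```

```text
0.05508525773683513 [0.49132221 0.27072299 0.0485656 ]
226 ['491,322,0', '491,319,0', '491,316,0', '491,313,0', '491,310,0', '492,306,1', '491,303,0', '492,300,0', '509,290,59', '510,288,60', '510,254,59', '510,252,60', '492,242,1', '492,238,0', '492,235,0', '492,232,0', '492,229,0', '492,226,0', '0,0,0', '492,220,0']
231 ['487,322,0', '487,319,0', '487,316,0', '487,313,0', '487,310,0', '487,307,0', '487,304,0', '488,300,0', '507,290,60', '506,288,59', '507,254,60', '507,251,59', '488,241,0', '488,238,0', '488,235,0', '488,232,0', '488,229,0', '488,226,0', '489,223,1', '488,219,0']
236 ['483,323,0', '483,319,0', '483,316,0', '483,313,0', '483,310,-1', '483,307,0', '484,303,1', '483,301,0', '504,290,60', '504,288,60', '504,254,59', '504,251,60', '484,241,0', '484,238,0', '484,235,0', '484,232,0', '484,229,0', '484,225,0', '484,222,0', '485,219,0']
241 ['479,323,0', '479,320,0', '479,316,0', '479,313,0', '479,310,0', '479,307,0', '479,304,0', '479,301,0', '479,298,0', '501,288,60', '501,254,60', '501,251,59', '480,241,0', '480,238,0', '480,235,0', '480,232,0', '480,228,0', '480,225,0',
[... 2768 characters left out ...]
,308,0', '435,305,0', '436,301,1', '435,298,-1', '469,288,60', '469,252,60', '469,250,59', '437,239,0', '436,236,0', '437,232,0', '436,229,0', '437,226,0', '487,242,90', '492,243,99', '495,242,106']
296 ['493,298,107', '490,298,102', '486,297,95', '431,315,0', '431,311,0', '431,308,0', '431,305,0', '431,302,0', '431,298,0', '465,288,59', '466,252,60', '466,250,59', '432,239,0', '432,236,0', '432,232,0', '432,229,0', '432,226,0', '484,242,91', '489,242,100', '494,243,108']
[0.0095, 0.035, 0.025] [0.501 0.236 0.023] [333. 224.]
[0.0095, 0.035, -0.015] [0.501 0.236 0.063] [345. 244.]
[0.0095, -0.035, 0.025] [0.501 0.306 0.024] [232. 224.]
[0.0095, -0.035, -0.015] [0.5   0.306 0.064] [220. 244.]
```

View pics/w4.png

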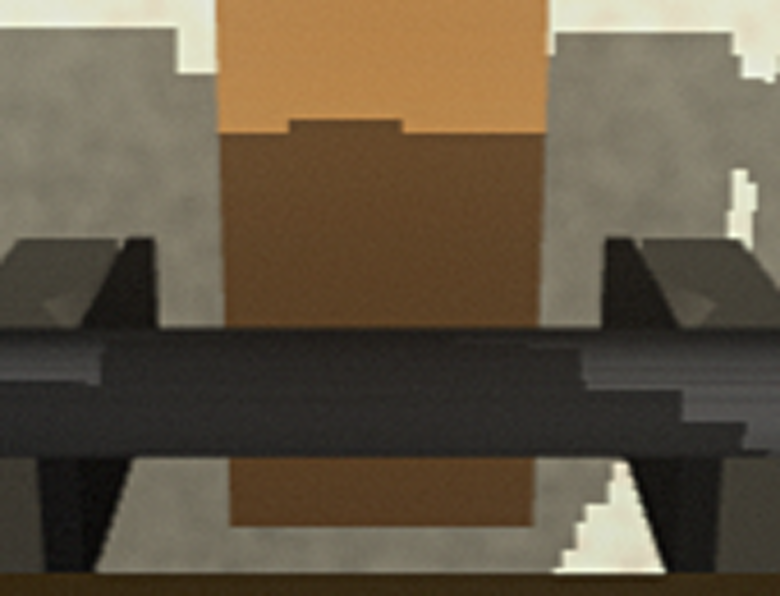

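The view settles it. The fingertips sit at z ≈ 0.064, about 40 mm behind where the reported TCP implies, and centred correctly in x and y. From here on I'll take the tip as TCP z + 0.015. I'll go down 42 mm in steps and then grip.

Call:
carry_out --commands '[{"dp": [0,0,0.014],"rotation": [0,0,0]},{"dp": [0,0,0.014],"rotation": [0,0,0]},{"dp": [0,0,0],"rotation": [0,0,0]}]'

```text
t: 5.45
eef_pos: [0.4904, 0.2698, 0.0186]
ee_rot: [-3.141, -0.001, 0.011]
force: [0.3, 0.2, 0.1]
width: 0.0702
gripper_force: 0.0
```

Call:
carry_out --commands '[{"dp": [0,0,0.007],"rotation": [0,0,0]},{"dp": [0,0,0.007],"rotation": [0,0,0]},{"dp": [0,0,0],"rotation": [0,0,0]}]'

```text
t: 5.82
eef_pos: [0.4912, 0.2705, 0.006]
ee_rot: [-3.139, -0.003, 0.011]
force: [-0.1, -0.7, -0.8]
width: 0.0703
gripper_force: 0.0
```

Call:
carry_out --commands '[{"dp": [0,0,0],"rotation": [0,0,0]},{"dp": [0,0,0],"rotation": [0,0,0]},{"dp": [0,0,0],"rotation": [0,0,0]},{"dp": [0,0,0],"rotation": [0,0,0]},{"dp": [0,0,0],"rotation": [0,0,0]}]' --grip 0.0 --force 35

```text
t: 6.45
eef_pos: [0.4915, 0.2708, 0.0067]
ee_rot: [-3.138, -0.004, 0.011]
force: [-1.1, -0.2, 2.7]
width: 0.04
gripper_force: 35.0
```

Gripped at 40.0 mm and 35 N. Now I'll lift and carry it towards the jig.

Call:
carry_out --commands '[{"dp": [0,0,-0.04],"rotation": [0,0,0]},{"dp": [0,0,-0.05],"rotation": [0,0,0]},{"dp": [-0.004,0.05,0],"rotation": [0,0,0]},{"dp": [-0.004,0.05,0],"rotation": [0,0,0]},{"dp": [-0.004,0.05,0],"rotation": [0,0,0]},{"dp": [-0.004,0.05,0],"rotation": [0,0,0]},{"dp": [-0.004,0.05,0],"rotation": [0,0,0]},{"dp": [-0.004,0.05,0],"rotation": [0,0,9]}]'

```text
t: 7.45
eef_pos: [0.4695, -0.0312, 0.0951]
ee_rot: [-3.138, -0.002, -0.149]
force: [1.1, 0.7, -2.9]
width: 0.0398
gripper_force: 35.0
```

Call:
carry_out --commands '[{"dp": [0,0.02,0],"rotation": [0,0,9]},{"dp": [0,0,0],"rotation": [0,0,0]},{"dp": [0,0,0],"rotation": [0,0,0]}]'

```text
t: 7.82
eef_pos: [0.4674, -0.0493, 0.0951]
ee_rot: [-3.137, -0.002, -0.302]
force: [-0.1, 0.8, -2.7]
width: 0.0397
gripper_force: 35.0
```

```bash
python3 - <<'E'
from jf import *
plan(.458,-.0548,.0185,-.304)
s=readout.get_state(); im,d=vision.grab_frame("wrist"); P=cloud("wrist",d,s)
m,a,L=fit(P,0); print(m,a)
Q=P.reshape(-1,3); z0=s["eef_pos"][2]-.0065+.060
b=Q[(abs(Q[:,2]-z0)<.005)&(np.hypot(Q[:,0]-s["eef_pos"][0],Q[:,1]-s["eef_pos"][1])<.14)]
print(z0,len(b),cv2.minAreaRect((b[:,:2]*1000).astype(np.float32)))
save("w5.png",im)
E
```

```text
pose [ 0.4674 -0.0493  0.0951] [-3.1372e+00 -1.9000e-03 -3.0160e-01] F [-0.06  0.78 -2.72] w 0.0397 gf 35.0 t 7.825
dp [-0.0075  0.0084  0.0766] rot [-0.25 -0.11  0.14] dp in target axes [-0.0073  0.0081  0.0766]
bed -0.08999999999999986 0.0950000000000003 0.18500000000000016
[ 0.51124959 -0.07799821] -0.1753945079981406
0.1486337643801988 25959 ((516.70068359375, -64.1921157836914), (47.26679992675781, 125.15203094482422), 73.21078491210938)
```

View pics/w5.png

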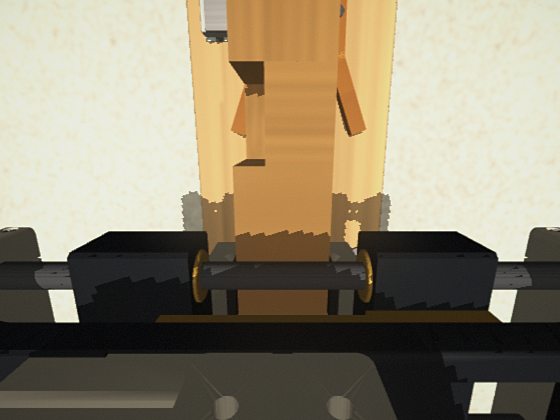

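The wrist view shows the blank held straight (columns 232–340) above the bed, with the two flared guides at (238,120) and (352,120) ahead on either side. Next I'll line it up and lower it.

Call:
carry_out --commands '[{"dp": [-0.0075,0.008,0],"rotation": [-0.2,0,0.1]},{"dp": [0,0,0.04],"rotation": [0,0,0]},{"dp": [0,0,0.026],"rotation": [0,0,0]},{"dp": [0,0,0],"rotation": [0,0,0]}]'

```text
t: 8.38
eef_pos: [0.4561, -0.055, 0.0279]
ee_rot: [3.14, 0.002, -0.304]
force: [-0.0, 0.1, -2.8]
width: 0.0398
gripper_force: 35.0
```

```bash
python3 - <<'E'
from h import *
plan(.458,-.0548,.0185,-.304)
s=readout.get_state(); im,d=vision.grab_frame("top"); P=cloud("top",d).reshape(-1,3); save("t5.png",im)
im,d=vision.grab_frame("wrist"); W=cloud("wrist",d,s).reshape(-1,3)
x=np.array([np.cos(-.304),np.sin(-.304)]); y=np.array([-x[1],x[0]]); o=np.array([.583,-.094])
for n,Q in(("top",P),("wrist",W)):
    L=np.c_[(Q[:,:2]-o)@x,(Q[:,:2]-o)@y,Q[:,2]]*1000; L=L[~np.isnan(L[:,0])]
    b=L[(L[:,2]>66)&(L[:,2]<86)&(abs(L[:,1])<35)&(L[:,0]>-110)&(L[:,0]<20)]
    print(n,len(b),np.percentile(b,[1,50,99],axis=0).round(1).tolist())
    for x0 in range(-85,-10,15):
        k=b[abs(b[:,0]-x0)<7]; print(x0,np.percentile(k[:,1],[2,98]).round(1) if len(k)>5 else 0)
    g=L[(L[:,2]>22)&(L[:,2]<30)&(abs(L[:,1])<60)]
    for x0 in range(-50,40,15):
        k=g[abs(g[:,0]-x0)<7]; l=k[k[:,1]>15,1]; r=k[k[:,1]<-15,1]; print(" guides",x0,np.percentile(l,[3,50]).round(1) if len(l)>5 else 0,np.percentile(r,[50,97]).round(1) if len(r)>5 else 0)
E
```

```text
pose [ 0.4561 -0.055   0.0279] [ 3.140e+00  1.500e-03 -3.039e-01] F [-0.03  0.07 -2.81] w 0.0398 gf 35.0 t 8.375
dp [ 0.0018 -0.0008  0.0094] rot [0.09 0.09 0.  ] dp in target axes [ 0.0018 -0.0008  0.0094]
top 160 [[-55.2, -18.2, 73.1], [-32.0, 0.2, 81.0], [-14.5, 21.0, 85.6]]
-85 0
-70 0
-55 [-14.7   8.1]
-40 [-18.   19.1]
-25 [-17.1  20.6]
 guides -50 [38.5 44.6] [-46.4 -41.4]
 guides -35 [27.1 37.7] [-42.7 -37.5]
 guides -20 [24.2 33.5] [-36.2 -29.3]
 guides -5 [22.8 29.2] [-32.  -25.3]
 guides 10 [21.5 25.9] [-29.1 -23.5]
 guides 25 [22.7 47.1] [-28.7 -22.9]
wrist 22430 [[-109.0, -20.2, 75.9], [-58.1, -3.1, 80.7], [-19.5, 18.9, 82.2]]
-85 [-19.7  18.7]
-70 [-20.   14.7]
-55 [-20.    5.8]
-40 [-19.9  18.2]
-25 [-19.8  18.6]
 guides -50 [34.5 40.7] [-48.7 -42.4]
 guides -35 [29.4 36.5] [-44.4 -37.1]
 guides -20 [28.9 33.2] [-38.8 -31.9]
 guides -5 [28.8 30.6] [-35.1 -30.6]
 guides 10 0 [-33.5 -30.9]
 guides 25 0 0
```

The wrist and top views put the channel about 2.5 mm to the right of the blank's axis. I'll shift it over and lower it onto the bed, feeling for contact.

Call:
carry_out --commands '[{"dp": [0,0.0025,0.005],"rotation": [0,0,0]},{"dp": [0,0,0.003],"rotation": [0,0,0]},{"dp": [0,0,0],"rotation": [0,0,0]}]'

```text
t: 8.85
eef_pos: [0.4574, -0.0573, 0.0214]
ee_rot: [-3.141, -0.002, -0.305]
force: [-0.4, -0.7, -3.9]
width: 0.0398
gripper_force: 35.0
```

Call:
carry_out --commands '[{"dp": [0,0,0.001],"rotation": [0,0,0]},{"dp": [0,0,0],"rotation": [0,0,0]}]'

```text
t: 9.1
eef_pos: [0.4574, -0.0573, 0.0203]
ee_rot: [-3.141, -0.002, -0.305]
force: [-0.1, -0.7, -3.4]
width: 0.04
gripper_force: 35.0
```

Call:
carry_out --commands '[{"dp": [0,0,0.001],"rotation": [0,0,0]},{"dp": [0,0,0],"rotation": [0,0,0]}]'

```text
t: 9.35
eef_pos: [0.4573, -0.0573, 0.0192]
ee_rot: [-3.141, -0.002, -0.305]
force: [-1.2, -0.2, -3.0]
width: 0.0395
gripper_force: 35.0
```

Call:
carry_out --commands '[{"dp": [0,0,0.0008],"rotation": [0,0,0]},{"dp": [0,0,0],"rotation": [0,0,0]}]'

```text
t: 9.6
eef_pos: [0.4575, -0.0573, 0.0187]
ee_rot: [-3.141, -0.003, -0.305]
force: [-2.6, -0.8, 3.0]
width: 0.0399
gripper_force: 35.0
```

Call:
carry_out --commands '[{"dp": [0,0,0.0008],"rotation": [0,0,0]},{"dp": [0,0,0],"rotation": [0,0,0]}]'

```text
t: 9.85
eef_pos: [0.4575, -0.0573, 0.0187]
ee_rot: [-3.141, -0.003, -0.305]
force: [-6.9, 1.5, 14.4]
width: 0.0398
gripper_force: 35.0
```

Call:
carry_out --commands '[{"dp": [0,0,-0.001],"rotation": [0,0,0]},{"dp": [0.005,0,0],"rotation": [0,0,0]},{"dp": [0.005,0,0],"rotation": [0,0,0]},{"dp": [0.005,0,0],"rotation": [0,0,0]},{"dp": [0,0,0],"rotation": [0,0,0]}]'

```text
t: 10.48
eef_pos: [0.4727, -0.0618, 0.0187]
ee_rot: [-3.14, -0.003, -0.305]
force: [0.8, -0.2, -0.8]
width: 0.04
gripper_force: 35.0
```

Call:
carry_out --commands '[{"dp": [0.005,0,0],"rotation": [0,0,0]},{"dp": [0.005,0,0],"rotation": [0,0,0]},{"dp": [0.005,0,0],"rotation": [0,0,0]},{"dp": [0,0,0],"rotation": [0,0,0]}]'

```text
t: 10.98
eef_pos: [0.4868, -0.0663, 0.0187]
ee_rot: [-3.14, -0.003, -0.305]
force: [0.5, -0.3, -2.2]
width: 0.0397
gripper_force: 35.0
```

Call:
carry_out --commands '[{"dp": [0.005,0,0.0004],"rotation": [0,0,0]},{"dp": [0.005,0,0],"rotation": [0,0,0]},{"dp": [0.005,0,0],"rotation": [0,0,0]},{"dp": [0.005,0,0],"rotation": [0,0,0]},{"dp": [0,0,0],"rotation": [0,0,0]}]'

```text
t: 11.6
eef_pos: [0.5056, -0.0724, 0.0187]
ee_rot: [-3.141, -0.003, -0.305]
force: [-0.4, -1.0, 2.9]
width: 0.0404
gripper_force: 35.0
```

```bash
python3 - <<'E'
from h import *
s=readout.get_state(); print(s["eef_pos"],s["force"],s["moment"]); im,d=vision.grab_frame("wrist"); W=cloud("wrist",d,s).reshape(-1,3)
x=np.array([np.cos(-.304),np.sin(-.304)]); y=np.array([-x[1],x[0]]); o=np.array([.583,-.094])
L=np.c_[(W[:,:2]-o)@x,(W[:,:2]-o)@y,W[:,2]]*1000; L=L[~np.isnan(L[:,0])]
b=L[(L[:,2]>66)&(L[:,2]<80)&(abs(L[:,1])<35)]
print(np.percentile(b,[.3,50,99.7],axis=0).round(1).tolist())
for x0 in (-70,-55,20): k=b[abs(b[:,0]-x0)<7]; print(x0,np.percentile(k[:,1],[2,98]).round(1))
g=L[(L[:,2]>22)&(L[:,2]<30)&(abs(L[:,1])<60)]
for x0 in range(-50,100,15):
    k=g[abs(g[:,0]-x0)<7]; l=k[k[:,1]>15,1]; r=k[k[:,1]<-15,1]; print(" guides",x0,np.percentile(l,[3,50,97]).round(1) if len(l)>5 else 0,np.percentile(r,[3,50,97]).round(1) if len(r)>5 else 0)
save("w6.png",im)
E
```

```text
[ 0.50556915 -0.07241125  0.01869309] [-0.41399895 -0.98985203  2.92404232] [-5.21040384e-01  3.45512686e-02 -2.15691484e-04]
[[-90.2, -25.2, 68.4], [-17.3, -4.8, 71.9], [33.1, 20.4, 78.6]]
-70 [-26.   20.9]
-55 [-21.6  16.8]
20 [-21.8  16.6]
 guides -50 [35.3 41.5 48.2] [-55.1 -48.2 -42.4]
 guides -35 [30.5 37.5 44.5] [-51.8 -44.3 -37.1]
 guides -20 [15.6 31.2 39.2] [-46.1 -38.8 -31.7]
 guides -5 [15.5 25.7 33.8] [-40.7 -35.  -30.6]
 guides 10 [15.5 24.  30.6] [-36.6 -33.6 -30.6]
 guides 25 [24.6 45.5 58.8] [-36.5 -33.4 -30.6]
 guides 40 [39.4 51.3 59.4] [-36.5 -33.6 -30.6]
 guides 55 [30.4 51.4 59.5] [-36.1 -33.4 -30.8]
 guides 70 0 0
 guides 85 0 0
```

View pics/w6.png

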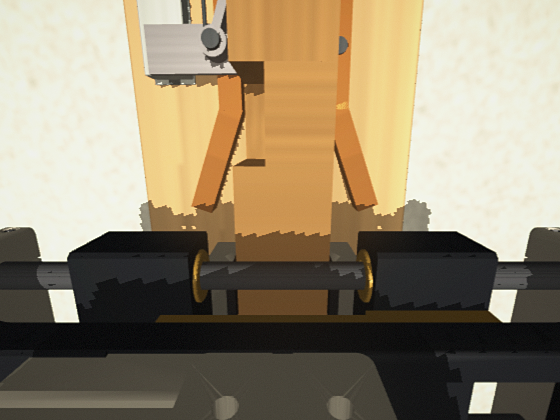

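The blank is inside the straight channel, with guides on both sides and the pawl pivot at (210,37). It sits about 1 mm left of the axis. I'll continue gently.

Call:
carry_out --commands '[{"dp": [0.005,0.0007,-0.0001],"rotation": [0,0,0]},{"dp": [0.005,0,0],"rotation": [0,0,0]},{"dp": [0.005,0,0],"rotation": [0,0,0]},{"dp": [0,0,0],"rotation": [0,0,0]}]'

```text
t: 12.15
eef_pos: [0.5194, -0.0775, 0.0187]
ee_rot: [-3.141, -0.003, -0.305]
force: [-1.5, -1.6, 3.8]
width: 0.0398
gripper_force: 35.0
```

Call:
carry_out --commands '[{"dp": [0.004,0,0],"rotation": [0,0,0]},{"dp": [0.004,0,0],"rotation": [0,0,0]},{"dp": [0.004,0,0],"rotation": [0,0,0]},{"dp": [0,0,0],"rotation": [0,0,0]}]'

```text
t: 12.65
eef_pos: [0.5289, -0.0814, 0.0187]
ee_rot: [3.141, 0.0, -0.306]
force: [-8.3, 0.1, 10.6]
width: 0.0398
gripper_force: 35.0
```

Call:
carry_out --commands '[{"dp": [0.004,0,0],"rotation": [0,0,0]},{"dp": [0.004,0,0],"rotation": [0,0,0]},{"dp": [0.004,0,0],"rotation": [0,0,0]},{"dp": [0,0,0],"rotation": [0,0,0]}]'

```text
t: 13.15
eef_pos: [0.54, -0.0849, 0.0187]
ee_rot: [3.141, 0.001, -0.306]
force: [-8.0, 0.1, 11.4]
width: 0.0398
gripper_force: 35.0
```

Call:
carry_out --commands '[{"dp": [0,0,-0.0006],"rotation": [0,0,0]},{"dp": [0.004,0,0],"rotation": [0,0,0]},{"dp": [0.004,0,0],"rotation": [0,0,0]},{"dp": [0.004,0,0],"rotation": [0,0,0]},{"dp": [0,0,0],"rotation": [0,0,0]}]'

```text
t: 13.78
eef_pos: [0.5522, -0.0885, 0.0187]
ee_rot: [-3.142, -0.0, -0.306]
force: [-4.3, -1.2, 1.2]
width: 0.0396
gripper_force: 35.0
```

Call:
carry_out --commands '[{"dp": [0.003,0,0],"rotation": [0,0,0]},{"dp": [0.003,0,0],"rotation": [0,0,0]},{"dp": [0,0,0],"rotation": [0,0,0]}]'

```text
t: 14.15
eef_pos: [0.5589, -0.0903, 0.0187]
ee_rot: [-3.141, -0.001, -0.306]
force: [-1.4, -2.7, -3.8]
width: 0.0394
gripper_force: 35.0
```

Call:
carry_out --commands '[{"dp": [0.002,0,0.0004],"rotation": [0,0,0]},{"dp": [0.002,0,0],"rotation": [0,0,0]},{"dp": [0,0,0],"rotation": [0,0,0]}]'

```text
t: 14.52
eef_pos: [0.5631, -0.0914, 0.0187]
ee_rot: [-3.141, -0.002, -0.305]
force: [-2.6, -2.5, -0.5]
width: 0.0396
gripper_force: 35.0
```

Call:
carry_out --commands '[{"dp": [0.002,0,0],"rotation": [0,0,0]},{"dp": [0,0,0],"rotation": [0,0,0]}]'

```text
t: 14.78
eef_pos: [0.5652, -0.0919, 0.0187]
ee_rot: [-3.141, -0.002, -0.305]
force: [-2.0, -2.7, -3.6]
width: 0.04
gripper_force: 35.0
```

Call:
carry_out --commands '[{"dp": [0.002,0,0],"rotation": [0,0,0]},{"dp": [0,0,0],"rotation": [0,0,0]}]'

```text
t: 15.02
eef_pos: [0.5667, -0.0925, 0.0187]
ee_rot: [-3.141, -0.002, -0.305]
force: [-3.5, -2.3, -1.1]
width: 0.0396
gripper_force: 35.0
```

Call:
carry_out --commands '[{"dp": [0.001,0,0.0002],"rotation": [0,0,0]},{"dp": [0.001,0,0],"rotation": [0,0,0]},{"dp": [0,0,0],"rotation": [0,0,0]}]'

```text
t: 15.4
eef_pos: [0.5677, -0.093, 0.0187]
ee_rot: [-3.141, -0.001, -0.305]
force: [-7.4, 0.6, 3.2]
width: 0.0396
gripper_force: 35.0
```

Call:
carry_out --commands '[{"dp": [0.001,0,0],"rotation": [0,0,0]},{"dp": [0.001,0,0],"rotation": [0,0,0]},{"dp": [0,0,0],"rotation": [0,0,0]}]'

```text
t: 15.78
eef_pos: [0.569, -0.0934, 0.0187]
ee_rot: [-3.141, 0.0, -0.305]
force: [-10.5, 1.9, 4.5]
width: 0.0397
gripper_force: 35.0
```

Call:
carry_out --commands '[{"dp": [0.001,0,-0.0001],"rotation": [0,0,0]},{"dp": [0,0,0],"rotation": [0,0,0]}]'

```text
t: 16.02
eef_pos: [0.5699, -0.0937, 0.0187]
ee_rot: [-3.141, 0.0, -0.305]
force: [-10.7, 1.6, 4.2]
width: 0.0398
gripper_force: 35.0
```

Call:
carry_out --commands '[{"dp": [0.001,0,-0.0001],"rotation": [0,0,0]},{"dp": [0,0,0],"rotation": [0,0,0]}]'

```text
t: 16.27
eef_pos: [0.5707, -0.0939, 0.0187]
ee_rot: [-3.141, 0.001, -0.305]
force: [-11.2, 2.1, 4.8]
width: 0.04
gripper_force: 35.0
```

```bash
python3 - <<'E'
from h import *
s=readout.get_state(); print(s["eef_pos"],s["force"]); im,d=vision.grab_frame("scene"); save("s7.png",cv2.resize(im[170:290,180:320],(700,600),interpolation=cv2.INTER_CUBIC))
E
```

```text
[ 0.5706781  -0.0939173   0.01868147] [-11.18317654   2.05547127   4.82247613]
```

View pics/s7.png

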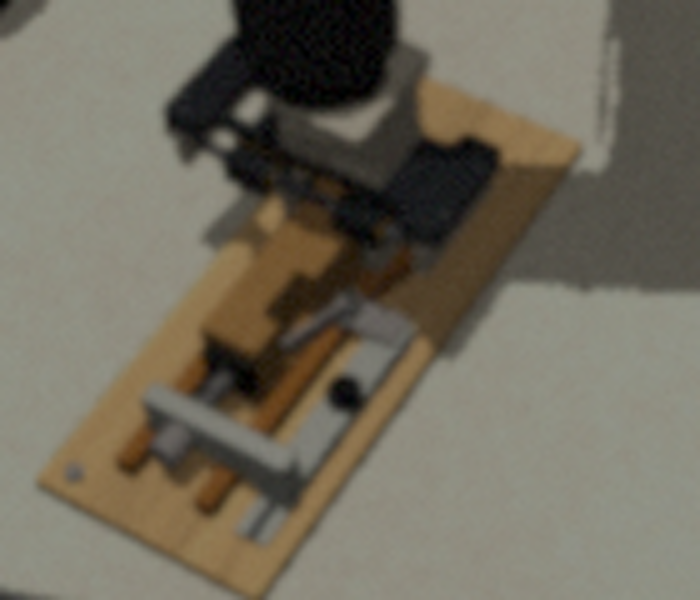

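The scene view shows the blank's nose on the black stop face at (230,355). The pawl tip at (290,345) lies beside the nose block, still near the notch edge. I'll keep pressing in small steps.

Call:
carry_out --commands '[{"dp": [0.0008,0,0],"rotation": [0,0,0]},{"dp": [0,0,0],"rotation": [0,0,0]}]'

```text
t: 16.58
eef_pos: [0.571, -0.0941, 0.0187]
ee_rot: [-3.141, 0.001, -0.305]
force: [-11.4, 2.5, 5.8]
width: 0.0398
gripper_force: 35.0
```

Call:
carry_out --commands '[{"dp": [0.0008,0,0],"rotation": [0,0,0]},{"dp": [0,0,0],"rotation": [0,0,0]}]'

```text
t: 16.82
eef_pos: [0.5715, -0.0943, 0.0187]
ee_rot: [-3.142, 0.002, -0.305]
force: [-12.8, 4.5, 6.1]
width: 0.0398
gripper_force: 35.0
```

```bash
python3 - <<'E'
from h import *
s=readout.get_state(); print(s["eef_pos"],s["force"]); im,d=vision.grab_frame("wrist"); W=cloud("wrist",d,s)
save("w8.png",cv2.resize(im[0:130,160:340],(792,572),interpolation=cv2.INTER_CUBIC))
E
```

```text
[ 0.57153409 -0.09425378  0.01870647] [-12.80331748   4.47387144   6.07248324]
```

View pics/w8.png

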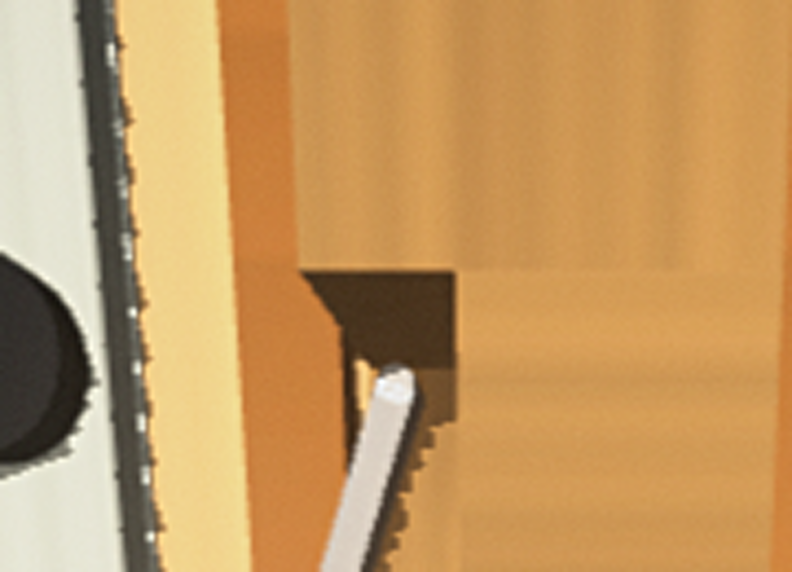

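The close-up shows the pawl tip at (395,380) well inside the notch, ahead of the front wall, so it has clicked in. I'll ease back about 1.5 mm to let the pawl take the load, then release.

Call:
carry_out --commands '[{"dp": [-0.0007,0,0],"rotation": [0,0,0]},{"dp": [-0.0007,0,0],"rotation": [0,0,0]},{"dp": [0,0,0],"rotation": [0,0,0]}]'

```text
t: 17.25
eef_pos: [0.5711, -0.094, 0.0187]
ee_rot: [-3.141, 0.0, -0.305]
force: [-9.9, 1.9, 3.3]
width: 0.0396
gripper_force: 35.0
```

Call:
carry_out --commands '[{"dp": [-0.0007,0,0],"rotation": [0,0,0]},{"dp": [-0.0007,0,0],"rotation": [0,0,0]},{"dp": [0,0,0],"rotation": [0,0,0]}]'

```text
t: 17.62
eef_pos: [0.5701, -0.0936, 0.0187]
ee_rot: [-3.141, -0.0, -0.305]
force: [-8.5, 1.0, 2.8]
width: 0.0399
gripper_force: 35.0
```

Call:
carry_out --commands '[{"dp": [-0.0006,0,0],"rotation": [0,0,0]},{"dp": [-0.0006,0,0],"rotation": [0,0,0]},{"dp": [0,0,0],"rotation": [0,0,0]}]'

```text
t: 18.0
eef_pos: [0.5694, -0.0933, 0.0187]
ee_rot: [-3.141, -0.001, -0.305]
force: [-6.4, -1.2, -0.2]
width: 0.0402
gripper_force: 35.0
```

Call:
carry_out --commands '[{"dp": [-0.0006,0,0],"rotation": [0,0,0]},{"dp": [-0.0006,0,0],"rotation": [0,0,0]},{"dp": [0,0,0],"rotation": [0,0,0]}]'

```text
t: 18.38
eef_pos: [0.5693, -0.0932, 0.0187]
ee_rot: [-3.141, -0.002, -0.305]
force: [-1.4, -1.8, -4.4]
width: 0.04
gripper_force: 35.0
```

```bash
python3 - <<'E'
from h import *
s=readout.get_state(); print(s["eef_pos"],s["force"]); im,d=vision.grab_frame("wrist"); W=cloud("wrist",d,s)
save("w9.png",cv2.resize(im[0:130,160:340],(792,572),interpolation=cv2.INTER_CUBIC))
E
```

```text
[ 0.56931601 -0.09316811  0.01873378] [-1.38943334 -1.75119717 -4.36879676]
```

View pics/w9.png

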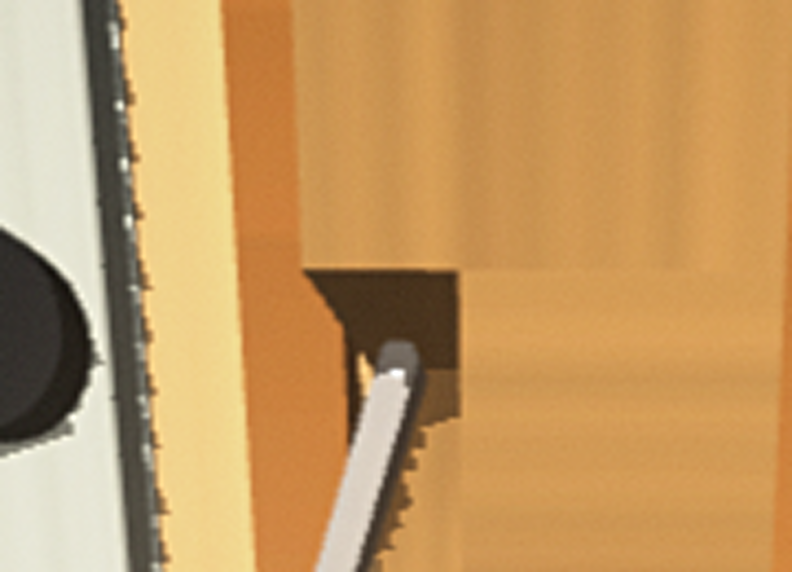

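The position has stopped while the axial force fell from about 13 N to about 1 N. The pawl tip at (397,355) bears on the notch's front wall, so it is latched. Next I'll release and lift away.

Call:
carry_out --commands '[{"dp": [0,0,0.0002],"rotation": [0,0,0]},{"dp": [0,0,0],"rotation": [0,0,0]},{"dp": [0,0,0],"rotation": [0,0,0]},{"dp": [0,0,0],"rotation": [0,0,0]},{"dp": [0,0,0],"rotation": [0,0,0]}]' --grip 0.075

```text
t: 19.05
eef_pos: [0.5693, -0.0931, 0.0188]
ee_rot: [-3.141, -0.003, -0.305]
force: [-0.8, -0.8, -0.6]
width: 0.0747
gripper_force: 0.0
```

Call:
carry_out --commands '[{"dp": [0,0,-0.02],"rotation": [0,0,0]},{"dp": [0,0,-0.04],"rotation": [0,0,0]},{"dp": [-0.02,0,-0.05],"rotation": [0,0,0]},{"dp": [-0.03,0,-0.04],"rotation": [0,0,0]},{"dp": [0,0,0],"rotation": [0,0,0]},{"dp": [0,0,0],"rotation": [0,0,0]}]'

```text
t: 19.8
eef_pos: [0.5211, -0.0781, 0.1686]
ee_rot: [-3.14, -0.003, -0.305]
force: [-0.0, 0.1, -0.6]
width: 0.075
gripper_force: 0.0
```

```bash
python3 - <<'E'
from h import *
s=readout.get_state(); print(s["t"],s["eef_pos"],s["force"],s["width"]); im,d=vision.grab_frame("wrist"); W=cloud("wrist",d,s).reshape(-1,3)
x=np.array([np.cos(-.304),np.sin(-.304)]); y=np.array([-x[1],x[0]]); o=np.array([.583,-.094])
L=np.c_[(W[:,:2]-o)@x,(W[:,:2]-o)@y,W[:,2]]*1000; b=L[(L[:,2]>66)&(L[:,2]<77)&(abs(L[:,1]+2)<26)]
print(len(b),np.percentile(b,[.3,50,99.7],axis=0).round(1).tolist())
save("w10.png",im)
E
```

```text
19.8 [ 0.52105582 -0.07807294  0.1686348 ] [-0.03262941  0.13750871 -0.60413842] 0.07496523282778007
8001 [[-44.0, -23.2, 69.5], [32.2, -5.1, 71.9], [105.6, 16.6, 73.8]]
```

View pics/w10.png

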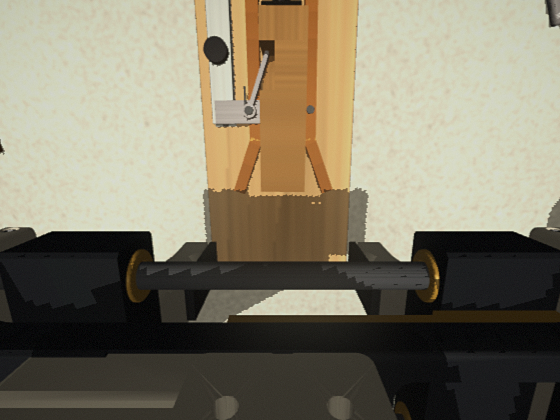

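After release the blank lies flat with its top at 72 mm and spans jig x = -44 to +106. The pawl tip at (268,48) sits in the notch and the nose is still on the stop. Nothing is touching it, so I'll hand the job in.

```bash
python3 -c "
from station import arm; print(arm.job_done())"
```

```text
the job is handed in; nothing more can be done
None
```

The blank lies flat in the channel with the pawl in its notch and its nose on the stop, and stayed so after I let go; the push peaked at about 14 N, and I handed the job in at about 20 s.

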